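# Put the specimen jars back in their trays

## Task

Clear up the microscopy bench: put each of the four lidded specimen jars, one after another, into the shallow white tray of its own shape and size (large round, small round, square, oblong), standing upright and flat on the tray's floor. Set the glass jars down rather than dropping them, never tip them over, and leave the open beaker and the culture dish where they are.

Things in the scene. Friction and masses are not known exactly. Their poses are not given: they have to be found in the camera images.
- jar_large_round: Loose, straight-sided closed glass jar with a flush black lid (top 18 mm, same outline as the glass) and a brown specimen inside; the large round one: 62 mm diameter, 76 mm high, about 220 g. Origin at the centre of its underside, z up.
- jar_small_round: Loose, straight-sided closed glass jar with a flush black lid (top 18 mm, same outline as the glass) and a brown specimen inside; the small round one: 36 mm diameter, 58 mm high, about 70 g. Origin at the centre of its underside, z up.
- jar_square: Loose, straight-sided closed glass jar with a flush black lid (top 18 mm, same outline as the glass) and a brown specimen inside; the square one: 44 x 44 mm in plan, 68 mm high, about 150 g; x and y along its sides. Origin at the centre of its underside, z up.
- jar_oblong: Loose, straight-sided closed glass jar with a flush black lid (top 18 mm, same outline as the glass) and a brown specimen inside; the oblong one: 72 mm along its x, 36 mm along its y, 62 mm high, about 150 g. Origin at the centre of its underside, z up.
- tray_large_round: Shallow white tray fixed to the bench, 10 mm high, open on top, rim 4 mm thick, floor 4 mm above the bench; the large round one: 92 mm outer, 84 mm inner diameter, for the large round jar. Origin at the centre of its underside (bench level), z up.
- tray_small_round: Shallow white tray fixed to the bench, 10 mm high, open on top, rim 4 mm thick, floor 4 mm above the bench; the small round one: 66 mm outer, 58 mm inner diameter, for the small round jar. Origin at the centre of its underside (bench level), z up.
- tray_square: Shallow white tray fixed to the bench, 10 mm high, open on top, rim 4 mm thick, floor 4 mm above the bench; the square one: 72 mm outer, 64 mm inner width, for the square jar; x and y along its sides. Origin at the centre of its underside (bench level), z up.
- tray_oblong: Shallow white tray fixed to the bench, 10 mm high, open on top, rim 4 mm thick, floor 4 mm above the bench; the oblong one: 100 mm along its x and 66 mm along its y outside, 92 x 58 mm inside, for the oblong jar; its jar fits only with the long sides parallel. Origin at the centre of its underside (bench level), z up.
- beaker: Loose empty glass beaker without a lid, straight-sided, 60 mm across, 70 mm high; a bystander. Origin at the centre of its underside, z up.
- dish: Loose empty glass culture dish without a lid, 84 mm across, 15 mm high; a bystander. Origin at the centre of its underside, z up.
There are look-alikes about, which are no part of the job. Leave any purple or turquoise look-alike of the jar_square alone.

How it is judged:
At the end, for the whole second after the job is handed in: Each of the four lidded jars stands in the tray of its own shape and size: its centre within 15 mm of the tray's centre, its underside within 3 mm of the tray's floor, upright within 0.05 rad, released and at rest; beaker and dish within 20 mm of where they started (horizontal distance between jar_large_round and tray_large_round below 0.015 m and z of jar_large_round in the frame of tray_large_round below 0.007 m and angle between each of jar_large_round, jar_small_round, jar_square, jar_oblong's own z axis and vertical below 0.05 rad and linear speed of each of jar_large_round, jar_small_round, jar_square, jar_oblong below 0.02 m/s and horizontal distance between jar_small_round and tray_small_round below 0.015 m and z of jar_small_round in the frame of tray_small_round below 0.007 m and horizontal distance between jar_square and tray_square below 0.015 m and z of jar_square in the frame of tray_square below 0.007 m and horizontal distance between jar_oblong and tray_oblong below 0.015 m and z of jar_oblong in the frame of tray_oblong below 0.007 m and distance of each of beaker, dish from where it was at the start of the episode below 0.02 m); the robot touches nothing.
It fails at once if a jar is tipped more than 35 degrees (angle between any of jar_large_round, jar_small_round, jar_square, jar_oblong's own z axis and vertical above 0.61 rad).
It fails at once if a jar is let fall (touched by nothing while its underside is more than 30 mm above the bench) ((height (world z) of jar_large_round above 0.03 m and contact force between anything else and jar_large_round below 0.01 N) or (height (world z) of jar_small_round above 0.03 m and contact force between anything else and jar_small_round below 0.01 N) or (height (world z) of jar_square above 0.03 m and contact force between anything else and jar_square below 0.01 N) or (height (world z) of jar_oblong above 0.03 m and contact force between anything else and jar_oblong below 0.01 N)).
It fails at once if the beaker is pushed or carried more than 20 mm from its place (distance of beaker from where it was at the start of the episode above 0.02 m).
It fails at once if the dish is pushed or carried more than 20 mm from its place (distance of dish from where it was at the start of the episode above 0.02 m).
It also fails if it takes over 102 s, if anything falls off the work surface, if the arm or the gripper's body presses on something with over 40 N, if the wrist force passes 120 N, or if a joint passes its speed limit or range.

## Robot

A 6-joint arm with a two-finger parallel gripper is mounted at the origin on the work surface. World frame = base frame: x ahead of the robot, y to its left, z up, the work surface at z = 0. Lengths are in m, angles in rad, forces in N, time in s.
With the tool pointing down it reaches from about 0.35 to 0.975 m from the base axis. Payload 4.9 kg.
Tool frame: the origin (TCP) lies at the very end of the fingers, on their centre line; the grasp point (between the pads) lies 19 mm behind it; z points along the fingers, y is the line along which they close (so a half turn about z gives the same grasp; the last joint's range is limited). The gripper opens to 85 mm and grips with 20 to 120 N. Pads are 22 mm wide; open, the fingers measure 114 mm over their backs; the gripper's body (76 mm by 85 mm) begins 54 mm behind the grasp point. The pads swing forward as they close: fully open they stand 13 mm farther back than shut.
Start: joints at [1.225, 0.053, 1.613, -0, 1.476, -0.119], TCP at [0.141, 0.609, 0.231] pointing down, gripper open.
Joint ranges: [-3.01, 3.01], [-1.01, 2.22], [0.06, 2.58], [-1.02, 4.17], [0.09, 2.62], [-3.14, 3.14]. Speed limits (rad/s): [2.57, 2.57, 3.14, 3.14, 3.14, 3.14].

## Interface

Orientations are given as a rotation vector (axis times angle).
In Python, from station import ctrl gives the robot as it stands. The module is installed in compiled form; this text tells all that it offers.
- The arm moves only by the tool jog_arm, never from a script. Its argument "steps" is a list of rows, each an object with "delta_rot": the turn, a rotation vector about the tool's x, y, z in degrees, a list of three; "linear": the shift along the tool's x, y, z in m, a list of three; "grip": the finger opening in m, from 0 to 0.0854. In form: [{"delta_rot": [rx, ry, rz], "linear": [x, y, z], "grip": grip}, ...]. A call has 1 to 10 rows; each row shifts and turns the commanded pose from where the row before left it, along the tool's axes as they then stand; what a row does not reach is not made up. A row lasts 1/10 s, in which the tool goes at most 50 mm and 8.59 degrees, less where a joint would pass 70% of its speed; a pose out of reach is approached as far as the arm can. A call with a gripper value outside its range is refused whole. The fingers move at their own pace and stop on an object; "newtons" is the grip in N (left out, the last holds). Time passes only in rows, so rows that do not move let the fingers close. It gives the time, the measured TCP pose, the force, the opening and the grip force at its end, in the units of the state.
- ctrl.get_obs(): the state, without advancing time (a new reading comes with each control period).
- ctrl.get_image(name): name is "scene" or "top" or "wrist"; returns (picture, depth): 420x560x3 uint8, red, green, blue; 420x560 float32, m along the optical axis (not along the pixel's ray), 0 where there is no reading.
- ctrl.camera_info(name): a dict with "camera_matrix" (3x3 intrinsics, pixels), "distortion" ([k1, k2, p1, p2, k3] as OpenCV has them; the pictures are not rectified), "R" (3x3) and "t" (3): a world point X has camera coordinates R X + t; the wrist camera has in their place "T_tool_cam" (4x4, takes a point from camera to tool coordinates, whose origin is the TCP and whose axes are the flange's). Camera axes: x right, y down, z forward; pixel columns grow to the right and rows downward; lengths in m; the calibration is good to about 2 mm. A picture is of the moment at which its call begins: read the wrist's pose just before it. camera_info takes no time and is no camera call.
- ctrl.finish_job(): hands the job in; it is judged then, once.
The state is a dict: "t": time; "q": joint angles; "dq": joint speeds; "effort": joint torques, N m; "tool_pos": TCP position; "tool_rot": TCP orientation; "contact_force": force on the tool from outside, world axes, zero at the start; "wrist_torque": the same for the moment, N m; "opening": finger opening in m; "grip_force": force on a finger pad.
Only numpy, scipy, OpenCV 4.12 (cv2) and the standard library are available. Lean on these libraries where they do the work, as an engineer would, in place of code of your own. Each camera call takes 0.05 s, during which the arm holds its last target. There are 200 camera calls.

## Working session

There is one attempt and no reset: what is moved stays moved. The work goes in short steps, Python scripts to look and compute and a tool call to move; the robot and the scene stay as the last step left them, time stands still between calls to the robot, and variables do not carry over. Pictures are saved under pics/ and viewed, at most 14 in all, crops included, and the job is handed in when it is done.

Besides the shell and the picture viewer there is one more tool, called after "Request:" as name([rows], argument=value, ...), one row to a line, values as JSON. jog_arm: Moves the arm, as the interface text tells. Its arguments: {"type":"object","properties":{"steps":{"type":"array"},"newtons":{"type":"number"}},"required":["steps"]}

```bash
mkdir -p pics; python3 - <<'E'
from station import ctrl
import cv2,numpy as np
np.set_printoptions(precision=4,suppress=True)
for n in("scene","top"):
    im,d=ctrl.get_image(n); np.savez(f"{n}.npz",im=im,d=d)
    cv2.imwrite(f"pics/{n}.png",im[:,:,::-1]); print(n,{k:np.array(v).tolist() for k,v in ctrl.camera_info(n).items()})
print(ctrl.camera_info("wrist")); o=ctrl.get_obs(); print(o)
E
```

```text
scene {'camera_matrix': [[430.7686564033435, 0.0, 274.5641577314489], [0.0, 430.7686564033435, 214.2294857748868], [0.0, 0.0, 1.0]], 'distortion': [-0.06743594320427539, 0.0, 0.0, 0.0, 0.0], 'R': [[0.21393670695622682, 0.9767910031924494, 0.01050816344629934], [0.6768844834665132, -0.14047800978420572, -0.7225602568708994], [-0.7043141922884966, 0.16169497471893562, -0.6912280764636559]], 't': [-0.08253758556818863, -0.34924264487328877, 1.421109640872514]}
top {'camera_matrix': [[430.9807635574287, 0.0, 284.33788351084513], [0.0, 430.9807635574287, 203.7799615767011], [0.0, 0.0, 1.0]], 'distortion': [-0.01353017228317973, 0.0, 0.0, 0.0, 0.0], 'R': [[-0.027076621174112747, -0.9996314187715917, -0.0019705812563198793], [-0.9883321608454034, 0.027066041690977392, -0.1498898569811783], [0.14988794622800528, -0.0021109220441412227, -0.988700737121033]], 't': [-0.04309324627915147, 0.5389145052459118, 1.1515466628761832]}
{'camera_matrix': array([[337.2724,   0.    , 277.2775],
       [  0.    , 337.2724, 208.3729],
       [  0.    ,   0.    ,   1.    ]]), 'distortion': array([-0.0242,  0.    ,  0.    ,  0.    ,  0.    ]), 'T_tool_cam': array([[ 0.0009, -0.9662, -0.2578,  0.0656],
       [ 1.    ,  0.001 , -0.0005, -0.0005],
       [ 0.0007, -0.2578,  0.9662, -0.144 ],
       [ 0.    ,  0.    ,  0.    ,  1.    ]])}
{'t': 0.1, 'q': array([ 1.225 ,  0.0533,  1.6142, -0.    ,  1.476 , -0.119 ]), 'dq': array([-0.0004, -0.0015, -0.0033, -0.0004, -0.0027, -0.0008]), 'effort': array([ -0.    , -39.4902, -37.1362,  -0.0002,   0.0039,  -0.    ]), 'tool_pos': array([0.1403, 0.6085, 0.2302]), 'tool_rot': array([-0.3554, -3.121 ,  0.0028]), 'contact_force': array([0.2283, 0.2911, 0.3321]), 'wrist_torque': array([-0.0329, -0.0342,  0.0097]), 'grip_force': 0.0, 'opening': 0.08586362092429888}
```

View pics/top.png

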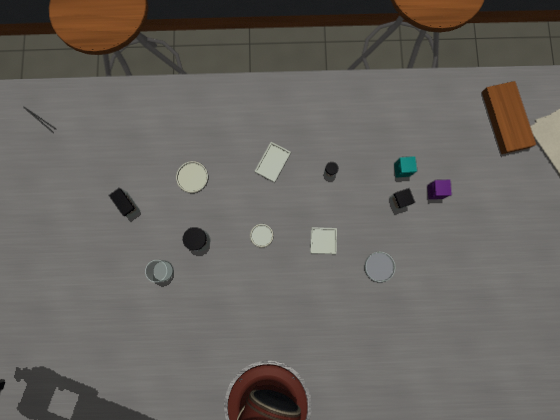

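View pics/scene.png

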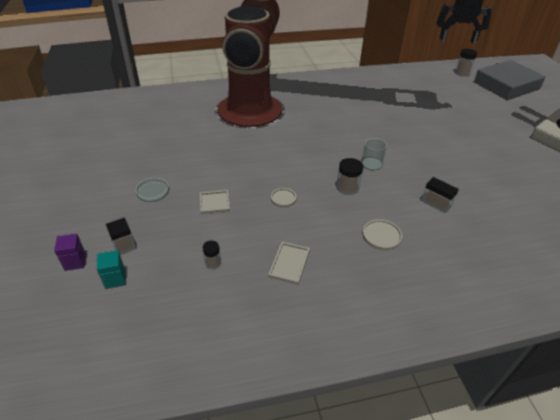

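Top view:
- **Jars (black lids):** large round (195,239), small round (331,169), square (403,198), oblong (122,202).
- **Trays:** large round (192,177), oblong (273,162), small round (261,236), square (323,241).
- **Bystanders:** beaker (~155,271) and dish (379,267).
- **Look-alikes to leave alone:** turquoise block (406,166), purple block (440,188), and a far brown jar at scene (467,62). The black-lidded one at (403,198) is the real square jar.

Next I'll measure everything from the depth image.

```bash
cat > h.py <<'E'
import numpy as np,cv2
from station import ctrl
from scipy.spatial.transform import Rotation as Rn
np.set_printoptions(precision=4,suppress=True)
def cloud(n,d,o=None):
    c=ctrl.camera_info(n); K=np.array(c["camera_matrix"]);h,w=d.shape
    uv=np.stack(np.meshgrid(np.arange(w),np.arange(h)),-1).reshape(-1,1,2).astype(float)
    p=cv2.undistortPoints(uv,K,np.array(c["distortion"])).reshape(h,w,2)
    P=np.dstack([p,np.ones((h,w))])*d[...,None]
    if o is None: return (P-np.array(c["t"]))@np.array(c["R"])
    T=np.array(c["T_tool_cam"]); P=P@T[:3,:3].T+T[:3,3]
    return P@Rn.from_rotvec(o["tool_rot"]).as_matrix().T+o["tool_pos"]
def rect(xy):
    (cx,cy),s,a=cv2.minAreaRect(xy.astype(np.float32)*1000); 
    if s[0]<s[1]: s=s[::-1];a+=90
    return np.array([cx/1000,cy/1000,s[0],s[1],(a+90)%180-90])  # long-axis angle deg, sizes mm
E
python3 - <<'E'
from h import *
f=np.load("top.npz");im,d=f["im"],f["d"];X=cloud("top",d)
m=im.max(2)
for n,u,v,dark,zr in [("Jlarge",195,239,1,(.06,.09)),("Jsmall",331,169,1,(.045,.07)),("Jsq",403,198,1,(.055,.08)),("Jobl",122,202,1,(.05,.075)),
 ("Tlarge",192,177,0,(-.01,.02)),("Tsmall",261,236,0,(-.01,.02)),("Tsq",323,241,0,(-.01,.02)),("Tobl",273,162,0,(-.01,.02)),
 ("teal",406,166,2,(.05,.09)),("purple",440,188,2,(.05,.09)),("beaker",155,271,2,(.055,.09)),("dish",379,267,2,(.006,.03))]:
    w=np.zeros(m.shape,bool);w[v-24:v+25,u-24:u+25]=1
    if n in("teal","purple"): w[:]=0; w[v-13:v+13,u-13:u+13]=1
    if dark==1: w&=(m<45)
    if dark==0: w&=(m>170)
    w&=(d>0)&(X[...,2]>zr[0])&(X[...,2]<zr[1])
    k,l,s,_=cv2.connectedComponentsWithStats(w.astype(np.uint8))
    if k<2: print(n,"none");continue
    w=l==1+np.argmax(s[1:,4]); P=X[w]
    print(n,len(P),"z",np.median(P[:,2]),rect(P[:,:2]),"r",np.hypot(*np.median(P[:,:2],0)))
E
```

```text
Jlarge 417 z 0.07588399950907437 [ 0.4458  0.1842 59.5854 56.1186 88.887 ] r 0.48168470351300297
Jsmall 118 z 0.05746552650539011 [  0.6307  -0.19    31.5077  31.2045 -84.1303] r 0.6585781838992026
Jsq 249 z 0.06710210470743552 [  0.5414  -0.3835  43.1804  41.8848 -73.2523] r 0.6619619545732869
Jobl 345 z 0.062208135411648054 [ 0.553   0.3867 69.8166 35.1977 35.5822] r 0.672896232279319
Tlarge 598 z 0.0039477390287712185 [ 0.6264  0.2076 82.1903 78.8103  1.2303] r 0.6603607934146491
Tsmall 290 z 0.003962373647922426 [ 0.4544  0.0093 54.111  49.9734 79.7217] r 0.45378207273009363
Tsq 531 z 0.003935858737468947 [ 0.4368 -0.1629 67.6165 67.5677 -1.507 ] r 0.46311234082837427
Tobl 610 z 0.0038929956398256194 [  0.6647  -0.0255  91.6906  63.4203 -30.1015] r 0.6640778311275546
teal 291 z 0.06688570617206972 [  0.6348  -0.4003  45.5897  45.1047 -85.6474] r 0.7492915513588402
purple 278 z 0.06650231112222629 [ 0.5683 -0.4892 44.9363 42.385   0.9222] r 0.7481331208843452
beaker 141 z 0.06807714373757487 [ 0.3644  0.2862 60.1149 55.193  88.1746] r 0.4679286427700388
dish 155 z 0.013335778646108656 [  0.3592  -0.3181  83.227   82.5468 -49.021 ] r 0.4765313040279177
```

```bash
python3 - <<'E'
import numpy as np,cv2
im=np.load("top.npz")["im"][130:300,90:470,::-1]
cv2.imwrite("pics/crop.png",cv2.resize(im,None,fx=2.1,fy=2.1,interpolation=3))
E
```

```text
(no output)
```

View pics/crop.png

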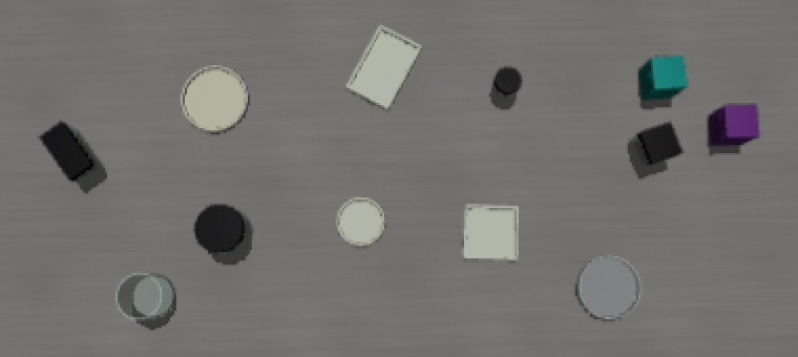

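Measured sizes and heights match the descriptions, and the crop shows the black-lidded square jar at full-image (403,198), distinct from the turquoise and purple blocks. I'll start with the oblong jar: turn the closing line to 125.6°, then move over it.

Request:
jog_arm([
  {"delta_rot": [0,0,-8.1],"linear": [0,0,0],"grip": 0.0854},
  {"delta_rot": [0,0,-8.1],"linear": [0,0,0],"grip": 0.0854},
  {"delta_rot": [0,0,-8.1],"linear": [0,0,0],"grip": 0.0854},
  {"delta_rot": [0,0,-8.1],"linear": [0,0,0],"grip": 0.0854},
  {"delta_rot": [0,0,-8.1],"linear": [0,0,0],"grip": 0.0854},
  {"delta_rot": [0,0,-8.1],"linear": [0,0,0],"grip": 0.0854},
], newtons=40)

```text
t: 0.7
tool_pos: [0.1404, 0.6086, 0.2305]
tool_rot: [0.969, -2.988, 0.002]
contact_force: [-0.1, 0.5, 0.0]
opening: 0.0854
grip_force: 0.0
```

Request:
jog_arm([
  {"delta_rot": [0,0,0],"linear": [-0.02,-0.042,0],"grip": 0.0854},
  {"delta_rot": [0,0,0],"linear": [-0.02,-0.042,0],"grip": 0.0854},
  {"delta_rot": [0,0,0],"linear": [-0.02,-0.042,0],"grip": 0.0854},
  {"delta_rot": [0,0,0],"linear": [-0.02,-0.042,0],"grip": 0.0854},
  {"delta_rot": [0,0,0],"linear": [-0.02,-0.042,0],"grip": 0.0854},
  {"delta_rot": [0,0,0],"linear": [-0.02,-0.042,0],"grip": 0.0854},
  {"delta_rot": [0,0,0],"linear": [-0.02,-0.042,0],"grip": 0.0854},
  {"delta_rot": [0,0,0],"linear": [-0.02,-0.042,0],"grip": 0.0854},
  {"delta_rot": [0,0,0],"linear": [-0.02,-0.042,0],"grip": 0.0854},
  {"delta_rot": [0,0,0],"linear": [-0.02,-0.042,0],"grip": 0.0854},
])

```text
t: 1.7
tool_pos: [0.5489, 0.3826, 0.2307]
tool_rot: [0.96, -2.99, 0.0]
contact_force: [0.3, 0.3, 0.3]
opening: 0.0854
grip_force: 0.0
```

```bash
cat >> h.py <<'E'
def to(x,y,z,phi):
    o=ctrl.get_obs();R=Rn.from_rotvec(o["tool_rot"]).as_matrix()
    now=np.degrees(np.arctan2(R[1,1],R[0,1])); dw=(phi-now+90)%180-90
    R2=Rn.from_euler("z",dw,degrees=True).as_matrix()@R
    s=np.array([x,y,z])-o["tool_pos"]
    print("t %.1f pos"%o["t"],o["tool_pos"],"phi %.1f tilt %.2f | turn tool z %.1f deg then shift tool"%(now,np.degrees(np.arccos(-R[2,2])),-dw),R2.T@s,"(before turn",R.T@s,") len %.3f"%np.linalg.norm(s),"open %.4f F %.1f"%(o["opening"],o["grip_force"]))
def lid(zlo,zhi,name):
    o=ctrl.get_obs();im,d=ctrl.get_image("wrist");X=cloud("wrist",d,o)
    cv2.imwrite(f"pics/{name}.png",im[:,:,::-1])
    w=(d>0)&(X[...,2]>zlo)&(X[...,2]<zhi)&(im.max(2)<60)
    k,l,s,_=cv2.connectedComponentsWithStats(w.astype(np.uint8))
    for i in range(1,k):
        if s[i,4]>300: P=X[l==i];print(name,s[i],np.median(P[:,2]),rect(P[:,:2]))
E
python3 - <<'E'
from h import *
lid(.05,.075,"w1"); to(.553,.387,.2,125.6)
E
```

```text
w1 [ 258  158   39   75 2793] 0.0633482639965765 [ 0.5535  0.3858 71.8148 35.7974 35.8838]
t 1.8 pos [0.5545 0.3784 0.2303] phi 125.3 tilt 0.28 | turn tool z -0.3 deg then shift tool [-0.0038  0.0081  0.0303] (before turn [-0.0037  0.0081  0.0303] ) len 0.032 open 0.0854 F 0.0
```

Wrist camera confirms the oblong lid at (0.5535, 0.386), 72x36 mm, 35.9°. Descending and gripping.

Request:
jog_arm([
  {"delta_rot": [0,0,0],"linear": [-0.003,0.007,0],"grip": 0.0854},
  {"delta_rot": [0,0,0],"linear": [0,0,0.04],"grip": 0.0854},
  {"delta_rot": [0,0,0],"linear": [0,0,0.04],"grip": 0.0854},
  {"delta_rot": [0,0,0],"linear": [0,0,0.04],"grip": 0.0854},
  {"delta_rot": [0,0,0],"linear": [0,0,0.04],"grip": 0.0854},
  {"delta_rot": [0,0,0],"linear": [0,0,0.025],"grip": 0.0854},
  {"delta_rot": [0,0,0],"linear": [0,0,0.02],"grip": 0.0854},
  {"delta_rot": [0,0,0],"linear": [0,0,0],"grip": 0.0854},
  {"delta_rot": [0,0,0],"linear": [0,0,0],"grip": 0.0854},
])

```text
t: 2.65
tool_pos: [0.5452, 0.392, 0.0263]
tool_rot: [0.962, -2.99, -0.0]
contact_force: [-0.1, 0.7, 0.6]
opening: 0.0854
grip_force: 0.0
```

Request:
jog_arm([
  {"delta_rot": [0,0,0],"linear": [0,0,0],"grip": 0.06},
  {"delta_rot": [0,0,0],"linear": [0,0,0],"grip": 0.045},
  {"delta_rot": [0,0,0],"linear": [0,0,0],"grip": 0.03},
  {"delta_rot": [0,0,0],"linear": [0,0,0],"grip": 0.03},
  {"delta_rot": [0,0,0],"linear": [0,0,0],"grip": 0.03},
  {"delta_rot": [0,0,0],"linear": [0,0,0],"grip": 0.03},
  {"delta_rot": [0,0,0],"linear": [0,0,0],"grip": 0.03},
  {"delta_rot": [0,0,0],"linear": [0,0,0],"grip": 0.03},
])

```text
t: 3.45
tool_pos: [0.5471, 0.3918, 0.028]
tool_rot: [-0.96, 2.989, 0.001]
contact_force: [-0.3, -0.8, 6.1]
opening: 0.0355
grip_force: 41.4
```

Gripped at 35.5 mm opening, 41 N. Lifting and turning by 65.6°.

Request:
jog_arm([
  {"delta_rot": [0,0,0],"linear": [0,0,-0.02],"grip": 0.03},
  {"delta_rot": [0,0,0],"linear": [0,0,-0.03],"grip": 0.03},
  {"delta_rot": [0,0,0],"linear": [0,0,-0.03],"grip": 0.03},
  {"delta_rot": [0,0,0],"linear": [0,0,-0.03],"grip": 0.03},
])

```text
t: 3.85
tool_pos: [0.5451, 0.391, 0.1361]
tool_rot: [0.96, -2.989, 0.0]
contact_force: [0.9, -0.9, -1.1]
opening: 0.0356
grip_force: 40.6
```

Request:
jog_arm([
  {"delta_rot": [0,0,6.5],"linear": [0,0,0],"grip": 0.03},
  {"delta_rot": [0,0,6.5],"linear": [0,0,0],"grip": 0.03},
  {"delta_rot": [0,0,6.5],"linear": [0,0,0],"grip": 0.03},
  {"delta_rot": [0,0,6.5],"linear": [0,0,0],"grip": 0.03},
  {"delta_rot": [0,0,6.5],"linear": [0,0,0],"grip": 0.03},
  {"delta_rot": [0,0,6.5],"linear": [0,0,0],"grip": 0.03},
  {"delta_rot": [0,0,6.5],"linear": [0,0,0],"grip": 0.03},
  {"delta_rot": [0,0,6.5],"linear": [0,0,0],"grip": 0.03},
  {"delta_rot": [0,0,6.5],"linear": [0,0,0],"grip": 0.03},
  {"delta_rot": [0,0,6.5],"linear": [0,0,0],"grip": 0.03},
])

```text
t: 4.85
tool_pos: [0.5452, 0.3911, 0.1351]
tool_rot: [-0.804, -3.035, 0.002]
contact_force: [-0.0, 0.1, -1.4]
opening: 0.0357
grip_force: 40.6
```

```bash
python3 -c "
from h import *
to(.6647,-.0255,.14,60)"
```

```text
t 4.8 pos [0.5452 0.3911 0.1351] phi 60.3 tilt 0.12 | turn tool z 0.3 deg then shift tool [-0.3118 -0.3011 -0.0049] (before turn [-0.31   -0.3029 -0.0049] ) len 0.433 open 0.0357 F 40.6
```

Request:
jog_arm([
  {"delta_rot": [0,0,0],"linear": [-0.02,-0.02,0],"grip": 0.03},
  {"delta_rot": [0,0,0],"linear": [-0.035,-0.034,0],"grip": 0.03},
  {"delta_rot": [0,0,0],"linear": [-0.035,-0.034,0],"grip": 0.03},
  {"delta_rot": [0,0,0],"linear": [-0.035,-0.034,0],"grip": 0.03},
  {"delta_rot": [0,0,0],"linear": [-0.035,-0.034,0],"grip": 0.03},
  {"delta_rot": [0,0,0],"linear": [-0.035,-0.034,0],"grip": 0.03},
  {"delta_rot": [0,0,0],"linear": [-0.035,-0.034,0],"grip": 0.03},
  {"delta_rot": [0,0,0],"linear": [-0.035,-0.034,0],"grip": 0.03},
  {"delta_rot": [0,0,0],"linear": [-0.035,-0.034,0],"grip": 0.03},
  {"delta_rot": [0,0,0],"linear": [-0.011,-0.011,0],"grip": 0.03},
])

```text
t: 5.85
tool_pos: [0.6685, -0.0296, 0.1355]
tool_rot: [-0.804, -3.036, 0.002]
contact_force: [0.0, 0.3, -0.8]
opening: 0.0353
grip_force: 40.7
```

Request:
jog_arm([
  {"delta_rot": [0,0,0],"linear": [0,0,0],"grip": 0.03},
  {"delta_rot": [0,0,0],"linear": [0,0,0],"grip": 0.03},
])

```text
t: 6.05
tool_pos: [0.6676, -0.0245, 0.1355]
tool_rot: [-0.797, -3.037, -0.001]
contact_force: [-0.8, 0.7, -0.7]
opening: 0.0356
grip_force: 40.7
```

```bash
cat >> h.py <<'E'
def tray(u,v,name,full):
    # tray in wrist picture: white pixels, near-bench height; compare with the earlier top measurement
    o=ctrl.get_obs();im,d=ctrl.get_image("wrist");X=cloud("wrist",d,o)
    cv2.imwrite(f"pics/{name}.png",im[:,:,::-1])
    w=(d>0)&(abs(X[...,2]-.005)<.015)&(im.min(2)>130)&(np.hypot(X[...,0]-u,X[...,1]-v)<full)
    P=X[w];print(name,len(P),np.median(P[:,2]),rect(P[:,:2]))
E
python3 -c "
from h import *
to(.6647,-.0255,.033,60); tray(.6647,-.0255,'t1',.075)"
```

```text
t 6.0 pos [ 0.6676 -0.0245  0.1355] phi 60.6 tilt 0.12 | turn tool z 0.6 deg then shift tool [ 0.0018 -0.0023  0.1025] (before turn [ 0.0018 -0.0023  0.1025] ) len 0.103 open 0.0356 F 40.7
t1 6327 0.0014975039480159824 [  0.6554  -0.0204 149.8456 126.3131  61.7276]
```

View pics/t1.png

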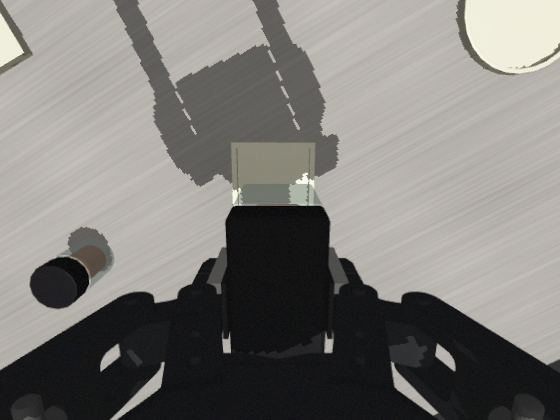

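The jar hangs over the tray, whose visible end is at (232–315, 142–200). It's aligned in angle and centred to about 2 mm. Lowering.

Request:
jog_arm([
  {"delta_rot": [0,0,0],"linear": [0.002,-0.002,0],"grip": 0.03},
  {"delta_rot": [0,0,0],"linear": [0,0,0.03],"grip": 0.03},
  {"delta_rot": [0,0,0],"linear": [0,0,0.03],"grip": 0.03},
  {"delta_rot": [0,0,0],"linear": [0,0,0.02],"grip": 0.03},
  {"delta_rot": [0,0,0],"linear": [0,0,0.01],"grip": 0.03},
  {"delta_rot": [0,0,0],"linear": [0,0,0.006],"grip": 0.03},
  {"delta_rot": [0,0,0],"linear": [0,0,0.003],"grip": 0.03},
  {"delta_rot": [0,0,0],"linear": [0,0,0.002],"grip": 0.03},
  {"delta_rot": [0,0,0],"linear": [0,0,0],"grip": 0.03},
  {"delta_rot": [0,0,0],"linear": [0,0,0],"grip": 0.03},
])

```text
t: 7.1
tool_pos: [0.6662, -0.0261, 0.0363]
tool_rot: [0.797, 3.037, 0.0]
contact_force: [-0.1, -0.4, -0.6]
opening: 0.0355
grip_force: 40.7
```

Request:
jog_arm([
  {"delta_rot": [0,0,0],"linear": [0,0,0.002],"grip": 0.03},
  {"delta_rot": [0,0,0],"linear": [0,0,0.002],"grip": 0.03},
  {"delta_rot": [0,0,0],"linear": [0,0,0],"grip": 0.03},
])

```text
t: 7.4
tool_pos: [0.666, -0.0261, 0.032]
tool_rot: [0.797, 3.038, 0.0]
contact_force: [0.4, 0.9, 1.7]
opening: 0.0356
grip_force: 40.9
```

Request:
jog_arm([
  {"delta_rot": [0,0,0],"linear": [0,0,0.001],"grip": 0.03},
  {"delta_rot": [0,0,0],"linear": [0,0,0],"grip": 0.03},
])

```text
t: 7.6
tool_pos: [0.666, -0.0261, 0.032]
tool_rot: [0.797, 3.038, -0.0]
contact_force: [-4.8, 0.6, 7.3]
opening: 0.0358
grip_force: 41.7
```

Request:
jog_arm([
  {"delta_rot": [0,0,0],"linear": [0,0,0],"grip": 0.045},
  {"delta_rot": [0,0,0],"linear": [0,0,0],"grip": 0.06},
  {"delta_rot": [0,0,0],"linear": [0,0,0],"grip": 0.07},
  {"delta_rot": [0,0,0],"linear": [0,0,0],"grip": 0.07},
  {"delta_rot": [0,0,0],"linear": [0,0,0],"grip": 0.07},
  {"delta_rot": [0,0,0],"linear": [0,0,-0.04],"grip": 0.07},
  {"delta_rot": [0,0,0],"linear": [0,0,-0.04],"grip": 0.07},
  {"delta_rot": [0,0,0],"linear": [0,0,-0.04],"grip": 0.07},
  {"delta_rot": [0,0,0],"linear": [0,0,-0.02],"grip": 0.07},
  {"delta_rot": [0,0,0],"linear": [0,0,0],"grip": 0.07},
])

```text
t: 8.6
tool_pos: [0.6682, -0.0264, 0.1757]
tool_rot: [0.795, 3.03, 0.001]
contact_force: [1.4, 0.0, -0.1]
opening: 0.0699
grip_force: 0.0
```

```bash
python3 -c "
from h import *
lid(.04,.08,'r1'); to(.6307,-.19,.18,90)"
```

```text
r1 [ 253  157   47   91 4089] 0.06743427634083131 [  0.6674  -0.0279  71.3061  35.3413 -29.1644]
r1 [  64  236   50   44 1657] 0.059168779302728736 [ 0.6328 -0.1929 35.4888 34.7597 58.5486]
t 8.7 pos [ 0.6667 -0.0262  0.1725] phi 60.6 tilt 0.24 | turn tool z -29.4 deg then shift tool [ 0.036  -0.1638 -0.0079] (before turn [-0.0491 -0.1604 -0.0075] ) len 0.168 open 0.0701 F 0.0
```

The oblong jar stands in its tray: lid z is 0.067, it's 3 mm off centre, and parallel to within 1°. The small round jar is at (0.632, -0.1915) and needs no turn.

Request:
jog_arm([
  {"delta_rot": [0,0,0],"linear": [-0.013,-0.04,0],"grip": 0.07},
  {"delta_rot": [0,0,0],"linear": [-0.013,-0.041,0],"grip": 0.07},
  {"delta_rot": [0,0,0],"linear": [-0.013,-0.041,0],"grip": 0.07},
  {"delta_rot": [0,0,0],"linear": [-0.012,-0.039,0],"grip": 0.07},
  {"delta_rot": [0,0,0],"linear": [0,0,0],"grip": 0.07},
  {"delta_rot": [0,0,0],"linear": [0,0,0],"grip": 0.07},
  {"delta_rot": [0,0,0],"linear": [0,0,0],"grip": 0.07},
])

```text
t: 9.35
tool_pos: [0.6304, -0.1903, 0.1686]
tool_rot: [-0.795, -3.037, -0.001]
contact_force: [0.6, 0.5, -0.6]
opening: 0.0701
grip_force: 0.0
```

```bash
python3 -c "
from h import *
lid(.04,.08,'r2'); to(.632,-.1915,.023,60.6)"
```

```text
r2 [ 458   94   72  101 5736] 0.06703913626892002 [  0.6673  -0.0288  72.2998  37.057  -29.5183]
r2 [ 254  185   45   47 1639] 0.05936450911834444 [  0.6325  -0.1935  34.3936  34.2863 -30.365 ]
r2 [   0  192   53   77 2578] 0.06886772360166393 [  0.5436  -0.3858  45.8852  44.0153 -71.5531]
t 9.4 pos [ 0.6307 -0.19    0.169 ] phi 60.7 tilt 0.12 | turn tool z 0.1 deg then shift tool [-0.0022 -0.0007  0.146 ] (before turn [-0.0022 -0.0007  0.146 ] ) len 0.146 open 0.0701 F 0.0
```

Request:
jog_arm([
  {"delta_rot": [0,0,0],"linear": [-0.002,-0.002,0.03],"grip": 0.07},
  {"delta_rot": [0,0,0],"linear": [0,0,0.04],"grip": 0.07},
  {"delta_rot": [0,0,0],"linear": [0,0,0.04],"grip": 0.07},
  {"delta_rot": [0,0,0],"linear": [0,0,0.024],"grip": 0.07},
  {"delta_rot": [0,0,0],"linear": [0,0,0.012],"grip": 0.07},
  {"delta_rot": [0,0,0],"linear": [0,0,0],"grip": 0.07},
  {"delta_rot": [0,0,0],"linear": [0,0,0],"grip": 0.055},
  {"delta_rot": [0,0,0],"linear": [0,0,0],"grip": 0.045},
  {"delta_rot": [0,0,0],"linear": [0,0,0],"grip": 0.038},
  {"delta_rot": [0,0,0],"linear": [0,0,0],"grip": 0.03},
], newtons=30)

```text
t: 10.4
tool_pos: [0.6331, -0.1945, 0.0265]
tool_rot: [0.796, 3.035, -0.0]
contact_force: [-0.1, 0.3, 4.4]
opening: 0.0354
grip_force: 30.2
```

Request:
jog_arm([
  {"delta_rot": [0,0,0],"linear": [0,0,0],"grip": 0.03},
  {"delta_rot": [0,0,0],"linear": [0,0,0],"grip": 0.03},
  {"delta_rot": [0,0,0],"linear": [0,0,0],"grip": 0.03},
])

```text
t: 10.7
tool_pos: [0.6332, -0.1946, 0.0265]
tool_rot: [0.796, 3.035, -0.0]
contact_force: [-0.1, 1.5, 6.2]
opening: 0.0352
grip_force: 30.4
```

Gripped (35 mm, 30 N). Lift and carry to the small round tray.

Request:
jog_arm([
  {"delta_rot": [0,0,0],"linear": [0,0,-0.02],"grip": 0.03},
  {"delta_rot": [0,0,0],"linear": [0,0,-0.04],"grip": 0.03},
  {"delta_rot": [0,0,0],"linear": [0,0,-0.04],"grip": 0.03},
  {"delta_rot": [0,0,0],"linear": [0,0,-0.02],"grip": 0.03},
])

```text
t: 11.1
tool_pos: [0.6332, -0.1949, 0.1488]
tool_rot: [0.796, 3.033, -0.002]
contact_force: [0.4, -0.5, -0.9]
opening: 0.0348
grip_force: 30.1
```

Request:
jog_arm([
  {"delta_rot": [0,0,0],"linear": [0.02,0.007,0],"grip": 0.03},
  {"delta_rot": [0,0,0],"linear": [0.036,0.013,0],"grip": 0.03},
  {"delta_rot": [0,0,0],"linear": [0.036,0.013,0],"grip": 0.03},
  {"delta_rot": [0,0,0],"linear": [0.036,0.013,0],"grip": 0.03},
  {"delta_rot": [0,0,0],"linear": [0.036,0.013,0],"grip": 0.03},
  {"delta_rot": [0,0,0],"linear": [0.036,0.013,0],"grip": 0.03},
  {"delta_rot": [0,0,0],"linear": [0.036,0.013,0],"grip": 0.03},
  {"delta_rot": [0,0,0],"linear": [0.02,0.005,0],"grip": 0.03},
  {"delta_rot": [0,0,0],"linear": [0,0,0],"grip": 0.03},
  {"delta_rot": [0,0,0],"linear": [0,0,0],"grip": 0.03},
])

```text
t: 12.1
tool_pos: [0.453, 0.0099, 0.1444]
tool_rot: [0.796, 3.038, -0.001]
contact_force: [0.4, 0.2, -0.9]
opening: 0.0351
grip_force: 30.1
```

```bash
python3 -c "
from h import *
to(.4544,.0093,.032,60.6); tray(.4544,.0093,'t2',.05)"
```

```text
t 12.1 pos [0.453  0.0099 0.1444] phi 60.6 tilt 0.06 | turn tool z 0.0 deg then shift tool [-0.0014  0.0002  0.1124] (before turn [-0.0014  0.0002  0.1124] ) len 0.112 open 0.0351 F 30.1
t2 4553 0.003172723327018956 [ 0.4608  0.006  99.2078 64.6636 63.0942]
```

View pics/t2.png

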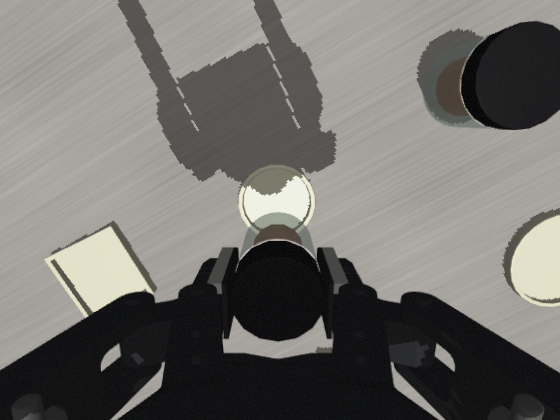

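The jar is in line with the tray: tray around (277,203), lid around (279,290). Lowering.

Request:
jog_arm([
  {"delta_rot": [0,0,0],"linear": [-0.001,0,0.02],"grip": 0.03},
  {"delta_rot": [0,0,0],"linear": [0,0,0.03],"grip": 0.03},
  {"delta_rot": [0,0,0],"linear": [0,0,0.03],"grip": 0.03},
  {"delta_rot": [0,0,0],"linear": [0,0,0.015],"grip": 0.03},
  {"delta_rot": [0,0,0],"linear": [0,0,0.01],"grip": 0.03},
  {"delta_rot": [0,0,0],"linear": [0,0,0.004],"grip": 0.03},
  {"delta_rot": [0,0,0],"linear": [0,0,0.002],"grip": 0.03},
  {"delta_rot": [0,0,0],"linear": [0,0,0.001],"grip": 0.03},
  {"delta_rot": [0,0,0],"linear": [0,0,0],"grip": 0.03},
  {"delta_rot": [0,0,0],"linear": [0,0,0],"grip": 0.03},
])

```text
t: 13.15
tool_pos: [0.4544, 0.0094, 0.0331]
tool_rot: [0.797, 3.037, 0.0]
contact_force: [0.0, 0.3, -0.1]
opening: 0.0351
grip_force: 30.1
```

Request:
jog_arm([
  {"delta_rot": [0,0,0],"linear": [0,0,0.002],"grip": 0.03},
  {"delta_rot": [0,0,0],"linear": [0,0,0.001],"grip": 0.03},
  {"delta_rot": [0,0,0],"linear": [0,0,0],"grip": 0.03},
])

```text
t: 13.45
tool_pos: [0.4543, 0.0095, 0.0305]
tool_rot: [0.797, 3.038, -0.0]
contact_force: [-2.8, 0.6, 6.2]
opening: 0.0354
grip_force: 30.8
```

Contact (6 N). Release and rise.

Request:
jog_arm([
  {"delta_rot": [0,0,0],"linear": [0,0,0],"grip": 0.042},
  {"delta_rot": [0,0,0],"linear": [0,0,0],"grip": 0.055},
  {"delta_rot": [0,0,0],"linear": [0,0,0],"grip": 0.07},
  {"delta_rot": [0,0,0],"linear": [0,0,0],"grip": 0.07},
  {"delta_rot": [0,0,0],"linear": [0,0,0],"grip": 0.07},
  {"delta_rot": [0,0,0],"linear": [0,0,-0.04],"grip": 0.07},
  {"delta_rot": [0,0,0],"linear": [0,0,-0.05],"grip": 0.0854},
  {"delta_rot": [0,0,0],"linear": [0,0,-0.05],"grip": 0.0854},
  {"delta_rot": [0,0,0],"linear": [0,0,-0.02],"grip": 0.0854},
  {"delta_rot": [0,0,0],"linear": [0,0,0],"grip": 0.0854},
])

```text
t: 14.45
tool_pos: [0.4563, 0.0092, 0.1941]
tool_rot: [0.795, 3.03, 0.002]
contact_force: [-0.5, -0.0, -1.4]
opening: 0.0851
grip_force: 0.0
```

```bash
python3 -c "
from h import *
lid(.04,.09,'r3'); to(.4458,.1842,.03,60.6)"
```

```text
r3 [ 427   34   92   88 6258] 0.07718549594831384 [ 0.4462  0.1823 61.8695 60.7105 86.0831]
r3 [ 256  172   41   43 1407] 0.06338000679479186 [  0.4531   0.0093  34.3397  33.5136 -28.1758]
t 14.5 pos [0.4547 0.0094 0.191 ] phi 60.6 tilt 0.22 | turn tool z 0.0 deg then shift tool [0.0942 0.1477 0.1609] (before turn [0.0941 0.1477 0.1609] ) len 0.238 open 0.0854 F 0.0
```

The small round jar is in its tray (lid z 0.063, within 2 mm of centre). Next, the large round jar at (0.446, 0.183).

Request:
jog_arm([
  {"delta_rot": [0,0,0],"linear": [0.023,0.037,0],"grip": 0.0854},
  {"delta_rot": [0,0,0],"linear": [0.023,0.037,0],"grip": 0.0854},
  {"delta_rot": [0,0,0],"linear": [0.023,0.037,0],"grip": 0.0854},
  {"delta_rot": [0,0,0],"linear": [0.025,0.036,0],"grip": 0.0854},
  {"delta_rot": [0,0,0],"linear": [0,0,0],"grip": 0.0854},
  {"delta_rot": [0,0,0],"linear": [0,0,0],"grip": 0.0854},
  {"delta_rot": [0,0,0],"linear": [0,0,0],"grip": 0.0854},
])

```text
t: 15.2
tool_pos: [0.4433, 0.1828, 0.1875]
tool_rot: [-0.798, -3.036, 0.003]
contact_force: [-0.3, -0.6, 0.2]
opening: 0.0855
grip_force: 0.0
```

```bash
python3 -c "
from h import *
lid(.04,.09,'r4'); to(.446,.183,.034,60.6)"
```

```text
r4 [ 242  168   78   78 4728] 0.07739515466537292 [  0.4463   0.183   60.4662  60.3683 -22.1465]
r4 [ 97 278  31  25 343] 0.06300423074017761 [  0.4409   0.0087  28.1586  10.1449 -75.7706]
t 15.2 pos [0.4436 0.1826 0.188 ] phi 60.5 tilt 0.12 | turn tool z -0.1 deg then shift tool [-0.0021  0.0018  0.154 ] (before turn [-0.0021  0.0018  0.154 ] ) len 0.154 open 0.0851 F 0.0
```

Request:
jog_arm([
  {"delta_rot": [0,0,0],"linear": [-0.002,0.002,0.02],"grip": 0.0854},
  {"delta_rot": [0,0,0],"linear": [0,0,0.035],"grip": 0.0854},
  {"delta_rot": [0,0,0],"linear": [0,0,0.03],"grip": 0.0854},
  {"delta_rot": [0,0,0],"linear": [0,0,0.03],"grip": 0.0854},
  {"delta_rot": [0,0,0],"linear": [0,0,0.025],"grip": 0.0854},
  {"delta_rot": [0,0,0],"linear": [0,0,0.015],"grip": 0.0854},
  {"delta_rot": [0,0,0],"linear": [0,0,0],"grip": 0.0854},
  {"delta_rot": [0,0,0],"linear": [0,0,0],"grip": 0.0854},
])

```text
t: 16.05
tool_pos: [0.447, 0.1836, 0.0344]
tool_rot: [-0.8, -3.038, 0.0]
contact_force: [0.5, -0.4, -0.1]
opening: 0.0856
grip_force: 0.0
```

Request:
jog_arm([
  {"delta_rot": [0,0,0],"linear": [0,0,0],"grip": 0.072},
  {"delta_rot": [0,0,0],"linear": [0,0,0],"grip": 0.064},
  {"delta_rot": [0,0,0],"linear": [0,0,0],"grip": 0.055},
  {"delta_rot": [0,0,0],"linear": [0,0,0],"grip": 0.055},
  {"delta_rot": [0,0,0],"linear": [0,0,0],"grip": 0.055},
  {"delta_rot": [0,0,0],"linear": [0,0,0],"grip": 0.055},
], newtons=45)

```text
t: 16.65
tool_pos: [0.448, 0.1846, 0.036]
tool_rot: [0.796, 3.036, 0.001]
contact_force: [-0.2, -2.9, 6.1]
opening: 0.0613
grip_force: 49.5
```

Gripped (61 mm, 49 N). Lift and carry to the large round tray.

Request:
jog_arm([
  {"delta_rot": [0,0,0],"linear": [0,0,-0.02],"grip": 0.055},
  {"delta_rot": [0,0,0],"linear": [0,0,-0.03],"grip": 0.055},
  {"delta_rot": [0,0,0],"linear": [0,0,-0.03],"grip": 0.055},
  {"delta_rot": [0,0,0],"linear": [0,0,-0.02],"grip": 0.055},
])

```text
t: 17.05
tool_pos: [0.4471, 0.1848, 0.1362]
tool_rot: [0.796, 3.037, 0.002]
contact_force: [0.5, -0.2, -1.2]
opening: 0.0612
grip_force: 49.5
```

Request:
jog_arm([
  {"delta_rot": [0,0,0],"linear": [-0.018,0.014,0],"grip": 0.055},
  {"delta_rot": [0,0,0],"linear": [-0.03,0.023,0],"grip": 0.055},
  {"delta_rot": [0,0,0],"linear": [-0.03,0.023,0],"grip": 0.055},
  {"delta_rot": [0,0,0],"linear": [-0.03,0.023,0],"grip": 0.055},
  {"delta_rot": [0,0,0],"linear": [-0.03,0.023,0],"grip": 0.055},
  {"delta_rot": [0,0,0],"linear": [-0.006,0.003,0],"grip": 0.055},
  {"delta_rot": [0,0,0],"linear": [0,0,0],"grip": 0.055},
  {"delta_rot": [0,0,0],"linear": [0,0,0],"grip": 0.055},
  {"delta_rot": [0,0,0],"linear": [0,0,0],"grip": 0.055},
])

```text
t: 17.95
tool_pos: [0.6243, 0.2088, 0.134]
tool_rot: [-0.796, -3.038, 0.001]
contact_force: [0.0, -0.6, -2.0]
opening: 0.0613
grip_force: 49.9
```

```bash
python3 -c "
from h import *
to(.6264,.2076,.04,60.6); tray(.6264,.2076,'t3',.06)"
```

```text
t 17.9 pos [0.6243 0.2088 0.134 ] phi 60.6 tilt 0.06 | turn tool z 0.0 deg then shift tool [-0.0026  0.      0.094 ] (before turn [-0.0026  0.      0.094 ] ) len 0.094 open 0.0613 F 49.9
t3 2430 0.0019092254849360224 [  0.6138   0.215  119.7833  86.3513  59.6409]
```

View pics/t3.png

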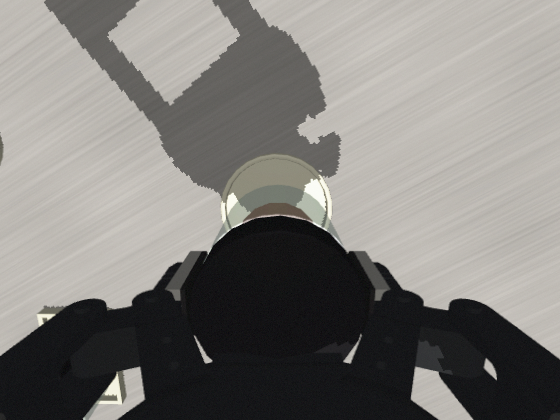

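Tray (centre ~(276,208)) is in line with the jar. Lowering.

Request:
jog_arm([
  {"delta_rot": [0,0,0],"linear": [-0.003,0,0.02],"grip": 0.055},
  {"delta_rot": [0,0,0],"linear": [0,0,0.03],"grip": 0.055},
  {"delta_rot": [0,0,0],"linear": [0,0,0.02],"grip": 0.055},
  {"delta_rot": [0,0,0],"linear": [0,0,0.01],"grip": 0.055},
  {"delta_rot": [0,0,0],"linear": [0,0,0.006],"grip": 0.055},
  {"delta_rot": [0,0,0],"linear": [0,0,0.003],"grip": 0.055},
  {"delta_rot": [0,0,0],"linear": [0,0,0.002],"grip": 0.055},
  {"delta_rot": [0,0,0],"linear": [0,0,0],"grip": 0.055},
  {"delta_rot": [0,0,0],"linear": [0,0,0],"grip": 0.055},
])

```text
t: 18.9
tool_pos: [0.6289, 0.2075, 0.0443]
tool_rot: [0.797, 3.037, 0.001]
contact_force: [-0.3, 0.3, -0.8]
opening: 0.0611
grip_force: 49.8
```

Request:
jog_arm([
  {"delta_rot": [0,0,0],"linear": [0,0,0.001],"grip": 0.055},
  {"delta_rot": [0,0,0],"linear": [0,0,0.001],"grip": 0.055},
  {"delta_rot": [0,0,0],"linear": [0,0,0],"grip": 0.055},
])

```text
t: 19.2
tool_pos: [0.6282, 0.2073, 0.0412]
tool_rot: [-0.797, -3.039, 0.0]
contact_force: [0.2, -0.3, -1.7]
opening: 0.0611
grip_force: 49.8
```

Request:
jog_arm([
  {"delta_rot": [0,0,0],"linear": [0,0,0.001],"grip": 0.055},
  {"delta_rot": [0,0,0],"linear": [0,0,0.001],"grip": 0.055},
  {"delta_rot": [0,0,0],"linear": [0,0,0],"grip": 0.055},
])

```text
t: 19.5
tool_pos: [0.6284, 0.2073, 0.04]
tool_rot: [-0.797, -3.039, 0.0]
contact_force: [-4.3, 0.1, 4.3]
opening: 0.061
grip_force: 50.2
```

Contact (4 N). Release and rise.

Request:
jog_arm([
  {"delta_rot": [0,0,0],"linear": [0,0,0],"grip": 0.068},
  {"delta_rot": [0,0,0],"linear": [0,0,0],"grip": 0.08},
  {"delta_rot": [0,0,0],"linear": [0,0,0],"grip": 0.0854},
  {"delta_rot": [0,0,0],"linear": [0,0,0],"grip": 0.0854},
  {"delta_rot": [0,0,0],"linear": [0,0,0],"grip": 0.0854},
  {"delta_rot": [0,0,0],"linear": [0,0,-0.04],"grip": 0.0854},
  {"delta_rot": [0,0,0],"linear": [0,0,-0.05],"grip": 0.0854},
  {"delta_rot": [0,0,0],"linear": [0,0,-0.05],"grip": 0.0854},
  {"delta_rot": [0,0,0],"linear": [0,0,-0.02],"grip": 0.0854},
  {"delta_rot": [0,0,0],"linear": [0,0,0],"grip": 0.0854},
])

```text
t: 20.5
tool_pos: [0.631, 0.2079, 0.2054]
tool_rot: [0.795, 3.03, 0.007]
contact_force: [-0.0, -0.7, -0.3]
opening: 0.0855
grip_force: 0.0
```

```bash
python3 -c "
from h import *
lid(.04,.09,'r5'); to(.5425,-.3845,.2,107.5)"
```

```text
r5 [ 237  158   75   75 4330] 0.08140525914583166 [ 0.6275  0.207  60.4003 60.146  85.8581]
r5 [ 64 303  33  19 311] 0.0652725772009764 [ 0.639  -0.0166 24.8875 11.4497 62.949 ]
t 20.6 pos [0.6294 0.2076 0.2017] phi 60.6 tilt 0.25 | turn tool z -46.9 deg then shift tool [ 0.2609 -0.5386 -0.0007] (before turn [-0.2149 -0.5585  0.0008] ) len 0.598 open 0.0855 F 0.0
```

The large round jar is in its tray (lid z 0.081, within 2 mm of centre). Now the square jar.

Request:
jog_arm([
  {"delta_rot": [0,0,-7.8],"linear": [0,0,0],"grip": 0.07},
  {"delta_rot": [0,0,-7.8],"linear": [0,0,0],"grip": 0.07},
  {"delta_rot": [0,0,-7.8],"linear": [0,0,0],"grip": 0.07},
  {"delta_rot": [0,0,-7.8],"linear": [0,0,0],"grip": 0.07},
  {"delta_rot": [0,0,-7.8],"linear": [0,0,0],"grip": 0.07},
  {"delta_rot": [0,0,-7.8],"linear": [0,0,0],"grip": 0.07},
])

```text
t: 21.15
tool_pos: [0.6267, 0.2069, 0.1955]
tool_rot: [0.483, -3.099, 0.001]
contact_force: [0.9, 0.1, -0.5]
opening: 0.0701
grip_force: 0.0
```

Request:
jog_arm([
  {"delta_rot": [0,0,0],"linear": [0.02,-0.041,0],"grip": 0.07},
  {"delta_rot": [0,0,0],"linear": [0.02,-0.041,0],"grip": 0.07},
  {"delta_rot": [0,0,0],"linear": [0.02,-0.041,0],"grip": 0.07},
  {"delta_rot": [0,0,0],"linear": [0.02,-0.041,0],"grip": 0.07},
  {"delta_rot": [0,0,0],"linear": [0.02,-0.041,0],"grip": 0.07},
  {"delta_rot": [0,0,0],"linear": [0.02,-0.041,0],"grip": 0.07},
  {"delta_rot": [0,0,0],"linear": [0.02,-0.041,0],"grip": 0.07},
  {"delta_rot": [0,0,0],"linear": [0.02,-0.041,0],"grip": 0.07},
  {"delta_rot": [0,0,0],"linear": [0.02,-0.041,0],"grip": 0.07},
  {"delta_rot": [0,0,0],"linear": [0.02,-0.041,0],"grip": 0.07},
])

```text
t: 22.15
tool_pos: [0.5582, -0.2447, 0.1959]
tool_rot: [0.475, -3.102, -0.005]
contact_force: [0.5, 0.9, 1.2]
opening: 0.0701
grip_force: 0.0
```

Request:
jog_arm([
  {"delta_rot": [0,0,0],"linear": [0.02,-0.041,0],"grip": 0.07},
  {"delta_rot": [0,0,0],"linear": [0.02,-0.041,0],"grip": 0.07},
  {"delta_rot": [0,0,0],"linear": [0.02,-0.041,0],"grip": 0.07},
  {"delta_rot": [0,0,0],"linear": [0,0,0],"grip": 0.07},
  {"delta_rot": [0,0,0],"linear": [0,0,0],"grip": 0.07},
  {"delta_rot": [0,0,0],"linear": [0,0,0],"grip": 0.07},
  {"delta_rot": [0,0,0],"linear": [0,0,0],"grip": 0.07},
])

```text
t: 22.85
tool_pos: [0.5398, -0.3774, 0.1983]
tool_rot: [0.478, -3.104, -0.002]
contact_force: [0.4, 0.3, 0.5]
opening: 0.07
grip_force: 0.0
```

```bash
python3 -c "
from h import *
lid(.05,.09,'r6'); to(.5425,-.3845,.03,107.5)"
```

```text
r6 [119 158  52  61 374] 0.06203675359177116 [ 0.5571 -0.4817 57.9947 28.201  43.5223]
r6 [ 239  171   54   54 2771] 0.06929685410780576 [  0.542   -0.3868  43.8686  43.4988 -72.3086]
t 22.9 pos [ 0.5399 -0.3775  0.1987] phi 107.5 tilt 0.05 | turn tool z 0.0 deg then shift tool [-0.0005 -0.0076  0.1687] (before turn [-0.0004 -0.0076  0.1687] ) len 0.169 open 0.0703 F 0.0
```

View pics/r6.png

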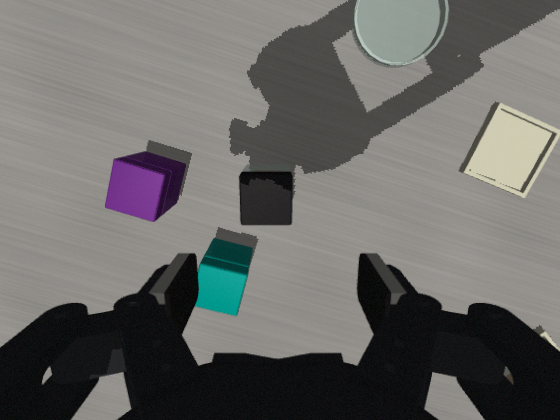

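The black-lidded square jar is at (266,198), square to the fingers, with turquoise (225,275) and purple (148,188) clear of both fingers. Shift, descend, grip.

Request:
jog_arm([
  {"delta_rot": [0,0,0],"linear": [0,-0.009,0],"grip": 0.07},
  {"delta_rot": [0,0,0],"linear": [0,0,0.03],"grip": 0.07},
  {"delta_rot": [0,0,0],"linear": [0,0,0.04],"grip": 0.07},
  {"delta_rot": [0,0,0],"linear": [0,0,0.04],"grip": 0.07},
  {"delta_rot": [0,0,0],"linear": [0,0,0.03],"grip": 0.07},
  {"delta_rot": [0,0,0],"linear": [0,0,0.02],"grip": 0.07},
  {"delta_rot": [0,0,0],"linear": [0,0,0.009],"grip": 0.07},
  {"delta_rot": [0,0,0],"linear": [0,0,0],"grip": 0.07},
  {"delta_rot": [0,0,0],"linear": [0,0,0],"grip": 0.07},
])

```text
t: 23.8
tool_pos: [0.5432, -0.3883, 0.0317]
tool_rot: [-0.476, 3.104, -0.003]
contact_force: [-0.2, -0.6, 0.6]
opening: 0.07
grip_force: 0.0
```

Request:
jog_arm([
  {"delta_rot": [0,0,0],"linear": [0,0,0],"grip": 0.058},
  {"delta_rot": [0,0,0],"linear": [0,0,0],"grip": 0.048},
  {"delta_rot": [0,0,0],"linear": [0,0,0],"grip": 0.038},
  {"delta_rot": [0,0,0],"linear": [0,0,0],"grip": 0.038},
  {"delta_rot": [0,0,0],"linear": [0,0,0],"grip": 0.038},
  {"delta_rot": [0,0,0],"linear": [0,0,0],"grip": 0.038},
], newtons=40)

```text
t: 24.4
tool_pos: [0.5432, -0.3884, 0.0321]
tool_rot: [-0.475, 3.104, -0.003]
contact_force: [0.7, 0.9, 6.3]
opening: 0.0434
grip_force: 42.4
```

Gripped (43 mm, 42 N). Lift and turn 19° to the tray's angle.

Request:
jog_arm([
  {"delta_rot": [0,0,0],"linear": [0,0,-0.02],"grip": 0.038},
  {"delta_rot": [0,0,0],"linear": [0,0,-0.03],"grip": 0.038},
  {"delta_rot": [0,0,0],"linear": [0,0,-0.03],"grip": 0.038},
  {"delta_rot": [0,0,0],"linear": [0,0,-0.02],"grip": 0.038},
  {"delta_rot": [0,0,6.3],"linear": [0,0,0],"grip": 0.038},
  {"delta_rot": [0,0,6.3],"linear": [0,0,0],"grip": 0.038},
  {"delta_rot": [0,0,6.3],"linear": [0,0,0],"grip": 0.038},
  {"delta_rot": [0,0,0],"linear": [0,0,0],"grip": 0.038},
])

```text
t: 25.2
tool_pos: [0.5418, -0.3873, 0.1294]
tool_rot: [-0.041, -3.14, -0.001]
contact_force: [-0.4, -0.8, -0.6]
opening: 0.0436
grip_force: 41.7
```

```bash
python3 -c "
from h import *
to(.4368,-.1629,.13,88.5)"
```

```text
t 25.2 pos [ 0.5418 -0.3873  0.1294] phi 88.5 tilt 0.08 | turn tool z 0.0 deg then shift tool [ 0.1108  0.2215 -0.0003] (before turn [ 0.1108  0.2216 -0.0003] ) len 0.248 open 0.0436 F 41.7
```

Request:
jog_arm([
  {"delta_rot": [0,0,0],"linear": [0.01,0.02,0],"grip": 0.038},
  {"delta_rot": [0,0,0],"linear": [0.018,0.036,0],"grip": 0.038},
  {"delta_rot": [0,0,0],"linear": [0.018,0.036,0],"grip": 0.038},
  {"delta_rot": [0,0,0],"linear": [0.018,0.036,0],"grip": 0.038},
  {"delta_rot": [0,0,0],"linear": [0.018,0.036,0],"grip": 0.038},
  {"delta_rot": [0,0,0],"linear": [0.018,0.036,0],"grip": 0.038},
  {"delta_rot": [0,0,0],"linear": [0.011,0.022,0],"grip": 0.038},
  {"delta_rot": [0,0,0],"linear": [0,0,0],"grip": 0.038},
  {"delta_rot": [0,0,0],"linear": [0,0,0],"grip": 0.038},
  {"delta_rot": [0,0,0],"linear": [0,0,0],"grip": 0.038},
])

```text
t: 26.2
tool_pos: [0.4375, -0.1636, 0.1305]
tool_rot: [0.04, 3.141, -0.001]
contact_force: [0.6, 1.1, -2.4]
opening: 0.0435
grip_force: 41.7
```

```bash
python3 -c "
from h import *
to(.4368,-.1629,.036,88.5); tray(.4368,-.1629,'t4',.05)"
```

```text
t 26.2 pos [ 0.4375 -0.1636  0.1305] phi 88.5 tilt 0.04 | turn tool z 0.0 deg then shift tool [0.0008 0.0007 0.0945] (before turn [0.0008 0.0007 0.0945] ) len 0.095 open 0.0435 F 41.7
t4 2100 0.002383702978306673 [ 0.4371 -0.1629 99.8687 47.6702 87.3881]
```

View pics/t4.png

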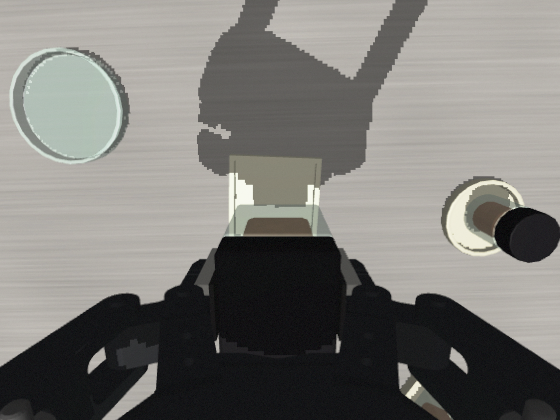

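Jar and tray (232–320, 155–235) are aligned and centred, and the small jar stands in its tray at right. Lowering.

Request:
jog_arm([
  {"delta_rot": [0,0,0],"linear": [0.001,0.001,0.02],"grip": 0.038},
  {"delta_rot": [0,0,0],"linear": [0,0,0.03],"grip": 0.038},
  {"delta_rot": [0,0,0],"linear": [0,0,0.02],"grip": 0.038},
  {"delta_rot": [0,0,0],"linear": [0,0,0.01],"grip": 0.038},
  {"delta_rot": [0,0,0],"linear": [0,0,0.006],"grip": 0.038},
  {"delta_rot": [0,0,0],"linear": [0,0,0.003],"grip": 0.038},
  {"delta_rot": [0,0,0],"linear": [0,0,0.003],"grip": 0.038},
  {"delta_rot": [0,0,0],"linear": [0,0,0],"grip": 0.038},
  {"delta_rot": [0,0,0],"linear": [0,0,0],"grip": 0.038},
])

```text
t: 27.15
tool_pos: [0.4367, -0.1621, 0.039]
tool_rot: [0.041, 3.14, -0.001]
contact_force: [-0.8, 0.5, -0.3]
opening: 0.0435
grip_force: 41.7
```

Request:
jog_arm([
  {"delta_rot": [0,0,0],"linear": [0,0,0.001],"grip": 0.038},
  {"delta_rot": [0,0,0],"linear": [0,0,0.001],"grip": 0.038},
  {"delta_rot": [0,0,0],"linear": [0,0,0],"grip": 0.038},
])

```text
t: 27.45
tool_pos: [0.4361, -0.1617, 0.0363]
tool_rot: [-0.041, -3.141, 0.0]
contact_force: [0.7, 0.1, -1.3]
opening: 0.0438
grip_force: 41.7
```

Request:
jog_arm([
  {"delta_rot": [0,0,0],"linear": [0,0,0.001],"grip": 0.038},
  {"delta_rot": [0,0,0],"linear": [0,0,0.0005],"grip": 0.038},
  {"delta_rot": [0,0,0],"linear": [0,0,0],"grip": 0.038},
])

```text
t: 27.75
tool_pos: [0.4363, -0.1618, 0.0361]
tool_rot: [-0.041, -3.141, -0.001]
contact_force: [-3.9, 2.2, 8.0]
opening: 0.0436
grip_force: 42.8
```

Contact (8 N). Release, rise, and check everything from above.

Request:
jog_arm([
  {"delta_rot": [0,0,0],"linear": [0,0,0],"grip": 0.05},
  {"delta_rot": [0,0,0],"linear": [0,0,0],"grip": 0.062},
  {"delta_rot": [0,0,0],"linear": [0,0,0],"grip": 0.075},
  {"delta_rot": [0,0,0],"linear": [0,0,0],"grip": 0.075},
  {"delta_rot": [0,0,0],"linear": [0,0,0],"grip": 0.075},
  {"delta_rot": [0,0,0],"linear": [0,0,-0.04],"grip": 0.075},
  {"delta_rot": [0,0,0],"linear": [0,0,-0.05],"grip": 0.075},
  {"delta_rot": [0,0,0],"linear": [0,0,-0.05],"grip": 0.075},
  {"delta_rot": [0,0,0],"linear": [0,0,-0.02],"grip": 0.075},
  {"delta_rot": [0,0,0],"linear": [0,0,0],"grip": 0.075},
])

```text
t: 28.75
tool_pos: [0.4384, -0.1631, 0.1997]
tool_rot: [0.041, 3.133, -0.007]
contact_force: [-0.2, -0.3, 0.6]
opening: 0.0751
grip_force: 0.0
```

```bash
python3 - <<'E'
from h import *
lid(.04,.09,'r7')
im,d=ctrl.get_image("scene");cv2.imwrite("pics/end.png",im[:,:,::-1]); X=cloud("scene",d)
f=np.load("scene.npz");
for n,u,v in(("beaker",374,150),("dish",152,189)):
    a=f["im"][v-22:v+22,u-22:u+22].astype(int);b=im[v-22:v+22,u-22:u+22].astype(int);print(n,"mean abs change",abs(a-b).mean())
to(.4368,-.1629,.2,88.5)
E
```

```text
r7 [ 253  168   54   54 2797] 0.07331675181139025 [ 0.4357 -0.1625 43.1804 43.1389 88.3475]
r7 [ 449  186   49   42 1571] 0.06298493659146595 [ 0.4527  0.0086 35.1376 34.3931 85.8966]
beaker mean abs change 10.267045454545455
dish mean abs change 4.935089531680441
t 28.9 pos [ 0.436  -0.1617  0.1943] phi 88.5 tilt 0.01 | turn tool z 0.0 deg then shift tool [-0.0008 -0.0012 -0.0057] (before turn [-0.0008 -0.0012 -0.0057] ) len 0.006 open 0.0750 F 0.0
```

View pics/end.png

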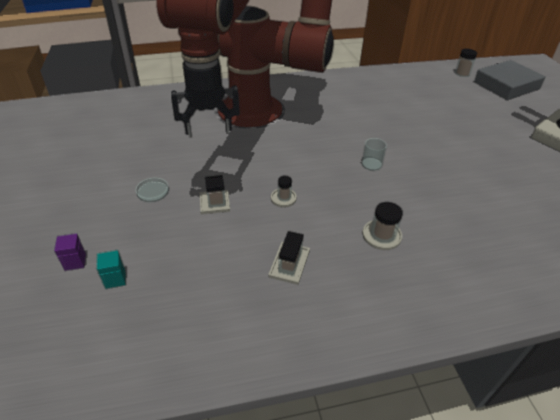

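All four jars stand in their trays: square (214,192), small round (285,190), large round (386,222), oblong (291,254). The beaker (374,153) and dish (152,189) haven't moved, and the gripper is clear. Handing in.

```bash
python3 -c "
from station import ctrl
print(ctrl.finish_job())"
```

```text
the job is handed in; nothing more can be done
None
```

I placed all four jars upright in their own trays, each measured within about 4 mm of its tray's centre. The beaker, dish and look-alikes look unmoved in the final picture. I handed the job in at about 29 s of the 102 s allowed; no verdict was returned.

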